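# Point out the next sample step on the lab bench

## Task

Show a colleague the next step by pointing from directly above, with the fingertips a couple of centimetres over the middle of each thing: first the yellow-capped tube in the pink rack, then the yellow-capped bottle in the white tray, then the black rubber cup on top of the mixer, keeping still for two seconds over each. Touch nothing, disturb nothing, and do not bring the fingertips down over any other tube or bottle. Finish still pointing at the mixer's cup.

Things in the scene. Friction and masses are not known exactly. Their poses are not given: they have to be found in the camera images.
- rack: bright pink tube rack, a solid block 110 (its x) x 160 (its y) x 55 mm high, fixed to the bench; origin at the centre of its underside, z up. It has 2 x 3 holes at x = -25, +25 mm and y = -50, 0, +50 mm; three of them hold a tube
- tray: shallow white plastic tray 110 (its x) x 250 (its y) x 30 mm high, walls 4 mm, fixed to the bench; origin at the centre of its underside, z up. The three bottles stand in it in one row along its y
- tube_yellow_cap (a point): centre of the top face of the yellow screw cap (34 mm across, 20 mm high) of a frosted tube 28 mm across and 120 mm tall with cap, standing loose in a hole of the pink rack, its top 130 mm above the bench; z up; the one to point at first. Which tube stands in which place varies
- tube_blue_cap (a point): centre of the top face of the blue screw cap (34 mm across, 20 mm high) of a frosted tube 28 mm across and 120 mm tall with cap, standing loose in a hole of the pink rack, its top 130 mm above the bench; z up; not to be pointed at or touched. Which tube stands in which place varies
- tube_red_cap (a point): centre of the top face of the red screw cap (34 mm across, 20 mm high) of a frosted tube 28 mm across and 120 mm tall with cap, standing loose in a hole of the pink rack, its top 130 mm above the bench; z up; not to be pointed at or touched. Which tube stands in which place varies
- bottle_yellow_cap (a point): centre of the top face of the yellow screw cap (44 mm across, 24 mm high) of a white bottle 58 mm across and 132 mm tall with cap and a thin yellow band around it, standing loose in the white tray, its top 136 mm above the bench; z up; the one to point at second. Which bottle stands in which place varies
- bottle_blue_cap (a point): centre of the top face of the blue screw cap (44 mm across, 24 mm high) of a white bottle 58 mm across and 132 mm tall with cap and a thin blue band around it, standing loose in the white tray, its top 136 mm above the bench; z up; not to be pointed at or touched. Which bottle stands in which place varies
- bottle_red_cap (a point): centre of the top face of the red screw cap (44 mm across, 24 mm high) of a white bottle 58 mm across and 132 mm tall with cap and a thin red band around it, standing loose in the white tray, its top 136 mm above the bench; z up; not to be pointed at or touched. Which bottle stands in which place varies
- mixer_cup (a point): centre of the mouth, level with the rim, of the black rubber cup (64 mm across outside, 52 mm inside, 17 mm deep) on top of the white tube mixer, a box 150 x 120 mm fixed to the bench; the rim is 150 mm above the bench; z up; to be pointed at last

How it is judged:
On the way, in this order (a step that is already met when the one before it is completed fails the run):
1. points at the yellow-capped tube for 1.5 s (horizontal distance between the grasp point and tube_yellow_cap below 0.017 m and z of the grasp point in the frame of tube_yellow_cap between 0.015 and 0.085 m), for 1.5 s.
2. points at the yellow-capped bottle for 1.5 s (horizontal distance between the grasp point and bottle_yellow_cap below 0.02 m and z of the grasp point in the frame of bottle_yellow_cap between 0.015 and 0.085 m), for 1.5 s.
3. points at the mixer's rubber cup for 1.5 s (horizontal distance between the grasp point and mixer_cup below 0.024 m and z of the grasp point in the frame of mixer_cup between 0.015 and 0.085 m), for 1.5 s.
At the end, for the whole second after the job is handed in: The point between the finger pads (about 19 mm behind the tips) is still 15 to 85 mm above the rim of the mixer's cup and within 24 mm of its axis, the robot touches nothing, and every tube and bottle cap is within 6 mm of where it started (all of step 3 and distance of each of tube_yellow_cap, tube_blue_cap, tube_red_cap, bottle_yellow_cap, bottle_blue_cap, bottle_red_cap from where it was at the start of the episode below 0.006 m).
It fails at once if the robot touches something (contact force between any of the fingers, the arm and anything else above 0.3 N).
It fails at once if a tube or bottle is moved, tipped or lifted (distance of any of tube_yellow_cap, tube_blue_cap, tube_red_cap, bottle_yellow_cap, bottle_blue_cap, bottle_red_cap from where it was at the start of the episode above 0.008 m).
It fails at once if the fingertips are brought down close over a tube or bottle with a red or blue cap ((horizontal distance between the grasp point and tube_blue_cap below 0.012 m and z of the grasp point in the frame of tube_blue_cap between 0.015 and 0.06 m) or (horizontal distance between the grasp point and tube_red_cap below 0.012 m and z of the grasp point in the frame of tube_red_cap between 0.015 and 0.06 m) or (horizontal distance between the grasp point and bottle_blue_cap below 0.012 m and z of the grasp point in the frame of bottle_blue_cap between 0.015 and 0.06 m) or (horizontal distance between the grasp point and bottle_red_cap below 0.012 m and z of the grasp point in the frame of bottle_red_cap between 0.015 and 0.06 m)).
It also fails if it takes over 54 s, if anything falls off the work surface, if the arm or the gripper's body presses on something with over 40 N, if the wrist force passes 120 N, or if a joint passes its speed limit or range.

## Robot

A 6-joint arm with a two-finger parallel gripper is mounted at the origin on the work surface. World frame = base frame: x ahead of the robot, y to its left, z up, the work surface at z = 0. Lengths are in m, angles in rad, forces in N, time in s.
With the tool pointing down it reaches from about 0.275 to 0.825 m from the base axis. Payload 5.2 kg.
Tool frame: the origin (TCP) lies at the very end of the fingers, on their centre line; the grasp point (between the pads) lies 19 mm behind it; z points along the fingers, x is the direction in which the jaws open and shut, and the axes are right-handed (so a half turn about z gives the same grasp; the last joint's range is limited). The gripper opens to 93 mm and grips with 3 to 60 N. Pads are 15 mm wide; open, the fingers measure 128 mm over their backs; the gripper's body (75 mm by 188 mm) begins 65 mm behind the grasp point.
Start: joints at [0.988, 0.259, 1.535, -0, 1.348, -0.203], TCP at [0.204, 0.511, 0.219] pointing down, gripper open.
Joint ranges: [-3.14, 3.14], [-0.91, 2.08], [0.19, 2.58], [-1.22, 4.36], [0.22, 2.71], [-3.12, 3.12]. Speed limits (rad/s): [2.57, 2.57, 3.14, 3.14, 3.14, 3.14].

## Interface

Orientations are given as a unit quaternion [w, x, y, z].
In Python, from cell import sense, cams, finish_job gives the robot as it stands.
- The arm moves only by the tool jog_arm, never from a script. Its argument "series" is one flat list of numbers, 6 for each row, row after row: the shift along the world's x, y, z as a fraction of full scale, then the turn, a rotation vector about the world's x, y, z as a fraction of full scale. In form: [tx, ty, tz, rx, ry, rz, tx, ty, tz, rx, ry, rz, ...]. A call has 1 to 12 rows; each row shifts and turns the commanded pose from where the row before left it; what a row does not reach is not made up. Full scale, the value 1, is 30 cm for a shift and 90 degrees for a turn. A row lasts 1/12 s, in which the tool goes at most 41.7 mm and 7.16 degrees, less where a joint would pass 70% of its speed; a pose out of reach is approached as far as the arm can. A call with a number of a shift or a turn outside -1 to 1 is refused whole. A call with a gripper value outside its range is refused whole. "fingers" is the closure, from 0 (fully open) to 1 (shut), set as the call begins (left out, the last holds). The fingers move at their own pace and stop on an object; "newtons" is the grip in N (left out, the last holds). Time passes only in rows, so rows that do not move let the fingers close. It gives the time, the measured TCP pose, the force and the opening at its end, in the units of the state.
- sense(): the state, without advancing time (a new reading comes with each control period).
- cams.read_camera(name): name is "side" or "top" or "wrist"; returns a dict with "pixels" (420x560x3 uint8, blue, green, red), "K" (3x3 intrinsics, pixels), "R" (3x3) and "t" (3): a world point X has camera coordinates R X + t. Camera axes: x right, y down, z forward; pixel columns grow to the right and rows downward; lengths in m; the calibration is good to about 2 mm. A picture is of the moment at which its call begins. There is no depth.
- finish_job(): hands the job in, once; it reports no verdict.
The state is a dict: "time_s": time; "joints": joint angles; "qvel": joint speeds; "joint_efforts": joint torques, N m; "tool_pos": TCP position; "eef_rot": TCP orientation; "contact_force": force on the tool from outside, world axes, zero at the start; "ft_torque": the same for the moment, N m; "finger_gap": finger opening in m.
Only numpy, scipy, OpenCV 4.12 (cv2) and the standard library are available. Lean on these libraries where they do the work, as an engineer would, in place of code of your own. Each camera call takes 0.05 s, during which the arm holds its last target.

## Working session

There is one attempt and no reset: what is moved stays moved. The work goes in short steps, Python scripts to look and compute and a tool call to move; the robot and the scene stay as the last step left them, time stands still between calls to the robot, and variables do not carry over. Pictures are saved under pics/ and viewed, and the job is handed in when it is done.

Besides the shell and the picture viewer there is one more tool, called by a JSON object that holds its "api" and its "payload", one argument or row to a line. jog_arm: Moves the arm, as the interface text tells. Shift numbers are shares of 30 cm and turn numbers shares of 90 degrees, none past 1 either way. Its arguments: {"type":"object","properties":{"series":{"type":"array"},"fingers":{"type":"number"},"newtons":{"type":"number"}},"required":["series"]}

```bash
mkdir -p pics; python3 - <<'E'
from cell import sense,cams
import cv2,pickle
s=sense();print(s['time_s'],s['tool_pos'],s['eef_rot'],s['finger_gap'])
d={n:cams.read_camera(n) for n in("side","top","wrist")}
pickle.dump(d,open('d.pkl','wb'))
for n in d: cv2.imwrite(f'pics/{n}0.png',d[n]['pixels'])
for n in d: print(n,d[n]['K'].tolist(),(-d[n]['R'].T@d[n]['t']).tolist())
E
```

```text
0.0 [0.20356041 0.51037022 0.21781548] [ 3.44122277e-04  8.27859432e-01  5.60934876e-01 -8.41123126e-04] 0.09291236715215141
side [[529.3917949463504, 0.0, 290.4835850843252], [0.0, 529.3917949463504, 199.24924920683677], [0.0, 0.0, 1.0]] [0.014498391831319096, -0.9601215905171727, 0.8121195506413588]
top [[483.42924329685167, 0.0, 284.10874638238954], [0.0, 483.42924329685167, 213.45531286301147], [0.0, 0.0, 1.0]] [0.4450480006068225, 0.013801148205364497, 1.047110870983944]
wrist [[307.7458365193764, 0.0, 282.30101975496325], [0.0, 307.7458365193764, 208.21845191703602], [0.0, 0.0, 1.0]] [0.14114700042014602, 0.5362926181360617, 0.38360510375768325]
```

View pics/top0.png

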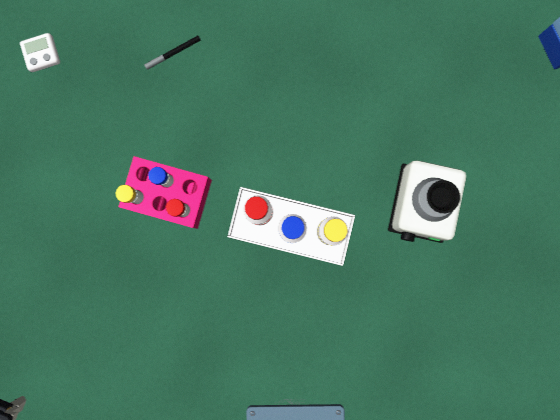

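View pics/side0.png

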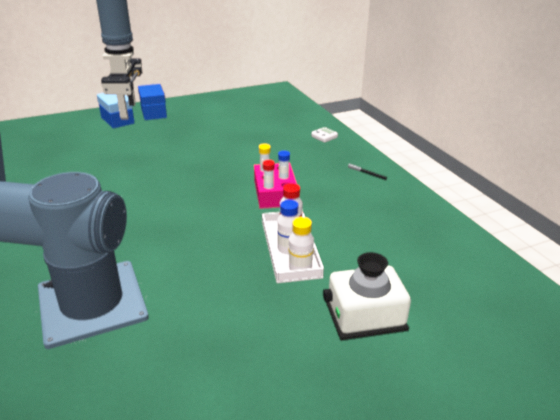

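View pics/wrist0.png

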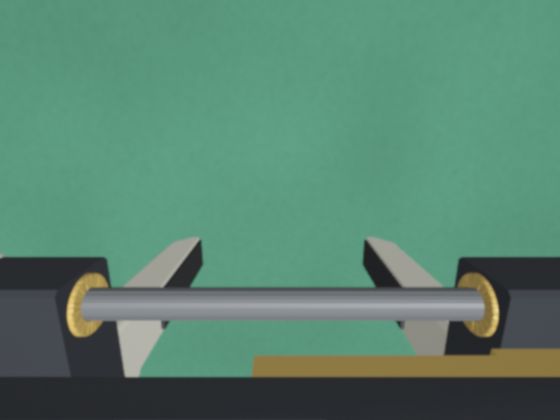

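The top view shows the yellow tube at (124,193), the blue tube at (158,176) and the red tube at (176,207). The bottles are red at (257,208), blue at (293,227) and yellow at (335,230), and the cup is at (443,197). The side view agrees. Next I'll measure the points.

```bash
cat > h.py <<'E'
import numpy as np,cv2
def ray(c,u,v,z):
    o=-c['R'].T@c['t']; d=c['R'].T@np.linalg.inv(c['K'])@np.array([u,v,1.]); return o+d*(z-o[2])/d[2]
def cents(im,kind,amin=40):
    h=cv2.cvtColor(im,cv2.COLOR_BGR2HSV)
    r={'y':((22,130,110),(35,255,255)),'b':((112,150,90),(125,255,255)),'r':((0,180,90),(5,255,255)),'k':((0,0,0),(180,255,45))}[kind]
    m=cv2.inRange(h,*map(np.array,r))
    if kind=='r': m|=cv2.inRange(h,np.array((176,180,90)),np.array((180,255,255)))
    out=[]
    for c in cv2.findContours(m,cv2.RETR_EXTERNAL,cv2.CHAIN_APPROX_NONE)[0]:
        a=cv2.contourArea(c)
        if a>amin: 
            (x,y),rad=cv2.minEnclosingCircle(c); M=cv2.moments(c)
            out.append((round(M['m10']/M['m00'],1),round(M['m01']/M['m00'],1),a,round(x,1),round(y,1),round(rad,1),cv2.boundingRect(c)))
    return out
E
python3 - <<'E'
from h import *;import pickle
d=pickle.load(open('d.pkl','rb'))
for n in('top','side'):
  for k in 'ybrk':
    for o in cents(d[n]['pixels'],k):
      print(n,k,o,[ray(d[n],o[0],o[1],z)[:2].round(4).tolist() for z in(.13,.136,.15)])
t=d['top']['pixels'];cv2.imwrite('pics/z1.png',cv2.resize(t[140:260,380:500],None,fx=5,fy=5))
s=d['side']['pixels'];cv2.imwrite('pics/z2.png',cv2.resize(s[130:350,240:430],(190*3-0,600) ))
E
```

```text
top y (335.1, 229.8, 387.5, 335.0, 229.9, 11.6, (324, 219, 23, 23)) [[0.4673, -0.0785], [0.4672, -0.0779], [0.4668, -0.0765]]
top y (124.9, 193.4, 240.0, 125.3, 193.1, 9.8, (116, 185, 20, 17)) [[0.5422, 0.321], [0.5415, 0.319], [0.5401, 0.3143]]
top b (292.5, 227.1, 363.0, 292.4, 227.2, 11.3, (282, 216, 22, 23)) [[0.4735, 0.0022], [0.4734, 0.0022], [0.4729, 0.0024]]
top b (157.1, 175.2, 209.0, 157.3, 175.9, 9.2, (149, 167, 17, 17)) [[0.5763, 0.2596], [0.5754, 0.258], [0.5734, 0.2542]]
top r (174.7, 207.1, 218.5, 175.0, 206.6, 9.3, (166, 199, 19, 17)) [[0.5147, 0.2259], [0.5142, 0.2245], [0.5131, 0.2213]]
top r (256.1, 207.6, 353.0, 256.0, 207.5, 11.2, (246, 197, 22, 22)) [[0.5116, 0.0709], [0.5111, 0.0705], [0.5101, 0.0696]]
top k (5.6, 414.6, 43.0, 5.5, 414.5, 7.1, (0, 410, 12, 10)) [[0.132, 0.5407], [0.1341, 0.5373], [0.1389, 0.5292]]
top k (4.9, 404.3, 63.0, 5.8, 402.5, 6.7, (0, 399, 13, 11)) [[0.1508, 0.5424], [0.1527, 0.5389], [0.1572, 0.5309]]
top k (442.9, 196.4, 769.0, 443.3, 196.4, 16.5, (427, 180, 32, 33)) [[0.528, -0.2846], [0.5275, -0.2826], [0.5262, -0.2781]]
top k (402.
[... 645 characters left out ...]
, 4.9, (279, 152, 10, 9)) [[0.5673, 0.2362], [0.5624, 0.2257], [0.5511, 0.2012]]
side r (291.1, 190.5, 172.0, 291.2, 190.5, 8.5, (284, 184, 16, 14)) [[0.5081, 0.0618], [0.5037, 0.0528], [0.4936, 0.0318]]
side r (268.4, 164.8, 70.0, 268.5, 165.0, 5.4, (264, 160, 10, 10)) [[0.5088, 0.2086], [0.5045, 0.1983], [0.4943, 0.1743]]
side k (374.1, 332.7, 135.5, 373.5, 332.5, 33.8, (340, 326, 68, 14)) [[0.4371, -0.4303], [0.4334, -0.435], [0.4247, -0.4458]]
side k (327.4, 296.5, 50.5, 326.2, 296.4, 5.9, (324, 291, 8, 12)) [[0.4065, -0.3162], [0.4031, -0.3219], [0.395, -0.3351]]
side k (371.3, 263.1, 303.5, 372.3, 262.5, 13.7, (359, 254, 28, 23)) [[0.5367, -0.2646], [0.5321, -0.2707], [0.5214, -0.285]]
```

View pics/z1.png

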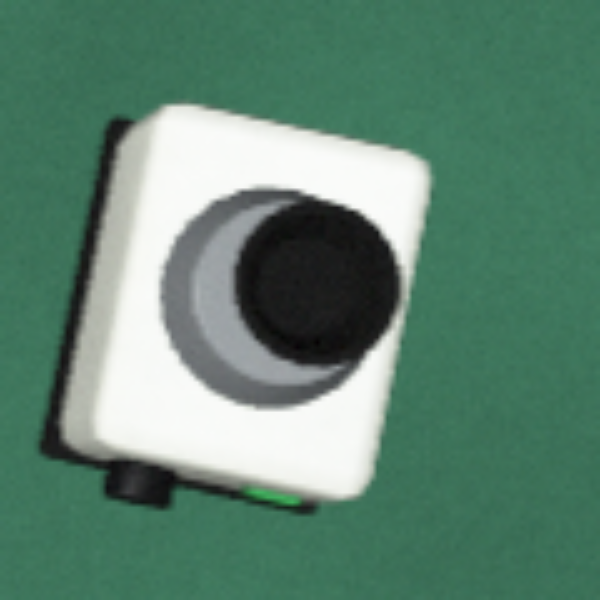

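View pics/z2.png

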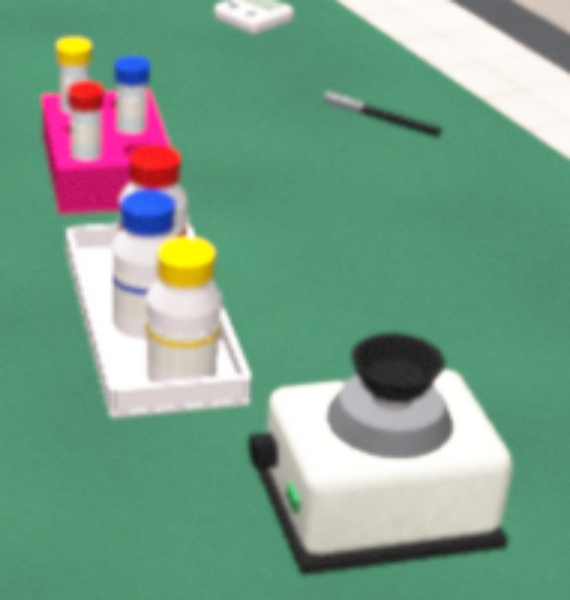

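```bash
python3 - <<'E'
from h import *;import pickle
d=pickle.load(open('d.pkl','rb'))
for p in((116,124),(152,118),(133,124)): print([ray(d['side'],*p,z).round(3).tolist() for z in(0,)])
from cell import sense
print(sense()['tool_pos'])
E
```

```text
[[0.209, 0.944, 0.0]]
[[0.343, 0.949, 0.0]]
[[0.267, 0.92, 0.0]]
[0.20367006 0.51047663 0.21801668]
```

{"api": "jog_arm", "payload": {
  "series": [0.06,-0.034,0,0,0,0,0.1,-0.056,0,0,0,0,0.1,-0.056,0,0,0,0,0.1,-0.056,0,0,0,0,0.1,-0.056,0,0,0,0,0.1,-0.056,0,0,0,0,0.1,-0.056,0,0,0,0,0.1,-0.056,0,0,0,0,0.1,-0.056,0,0,0,0,0.1,-0.056,0,0,0,0,0.1,-0.056,0,0,0,0,0.06,-0.034,0,0,0,0],
  "fingers": 0.85
}}

```text
time_s: 1.15
tool_pos: [0.5426, 0.3201, 0.218]
eef_rot: [0.0, 0.828, 0.56, -0.0]
contact_force: [-0.4, -0.2, 0.7]
finger_gap: 0.0179
```

```bash
python3 - <<'E'
from cell import sense,cams
import cv2
print(sense()['tool_pos'],sense()['time_s'])
a=cams.read_camera('wrist');b=cams.read_camera('side')['pixels']
from h import *
for o in cents(a['pixels'],'y'): print(o,ray(a,o[0],o[1],.13))
cv2.imwrite('pics/c1.png',cv2.hconcat([cv2.resize(a['pixels'],(400,300)),cv2.resize(b,(400,300))]))
E
```

```text
[0.54264269 0.3200794  0.21799353] 1.15
(282.8, 365.0, 6585.0, 267.0, 374.5, 202.0, (65, 351, 405, 25)) [0.68823842 0.26252569 0.13      ]
(285.2, 210.4, 1115.0, 285.0, 210.7, 20.0, (267, 191, 38, 39)) [0.54343164 0.32277835 0.13      ]
```

View pics/c1.png

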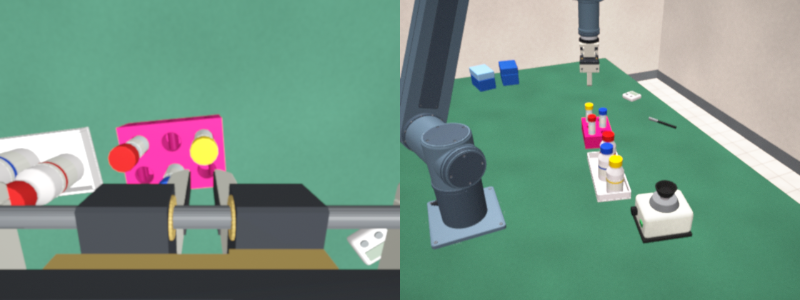

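The wrist view shows the yellow cap at (285,210), which puts it at about (0.543, 0.322). That is within 3 mm of the top camera's value. Going down.

{"api": "jog_arm", "payload": {
  "series": [0,0.006,-0.03,0,0,0,0,0,-0.05,0,0,0,0,0,-0.05,0,0,0,0,0,-0.04,0,0,0,0,0,-0.03,0,0,0,0,0,0,0,0,0,0,0,0,0,0,0,0,0,0,0,0,0,0,0,0,0,0,0,0,0,0,0,0,0,0,0,0,0,0,0,0,0,0,0,0,0]
}}

```text
time_s: 2.25
tool_pos: [0.5401, 0.3242, 0.1591]
eef_rot: [0.0, 0.828, 0.561, 0.0]
contact_force: [-0.1, 0.5, 0.6]
finger_gap: 0.0141
```

{"api": "jog_arm", "payload": {
  "series": [0,0,0,0,0,0,0,0,0,0,0,0,0,0,0,0,0,0,0,0,0,0,0,0,0,0,0,0,0,0,0,0,0,0,0,0,0,0,0,0,0,0,0,0,0,0,0,0,0,0,0,0,0,0,0,0,0,0,0,0,0,0,0,0,0,0,0,0,0,0,0,0]
}}

```text
time_s: 3.25
tool_pos: [0.5399, 0.3242, 0.1586]
eef_rot: [-0.0, 0.828, 0.561, -0.0]
contact_force: [0.4, 0.2, 0.8]
finger_gap: 0.0139
```

{"api": "jog_arm", "payload": {
  "series": [0,0,0,0,0,0,0,0,0,0,0,0,0,0,0,0,0,0,0,0,0,0,0,0,0,0,0,0,0,0,0,0,0,0,0,0,0,0,0,0,0,0,0,0,0,0,0,0,0,0,0,0,0,0,0,0,0,0,0,0]
}}

```text
time_s: 4.08
tool_pos: [0.5399, 0.3242, 0.1586]
eef_rot: [-0.0, 0.828, 0.561, -0.0]
contact_force: [0.2, 1.1, -0.4]
finger_gap: 0.0143
```

```bash
python3 - <<'E'
from cell import sense,cams
import cv2
a=cams.read_camera('top')['pixels'];b=cams.read_camera('side')['pixels']
cv2.imwrite('pics/c2.png',cv2.hconcat([cv2.resize(a,(400,300)),cv2.resize(b[80:230,180:380],(400,300))]))
E
```

```text
(no output)
```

View pics/c2.png

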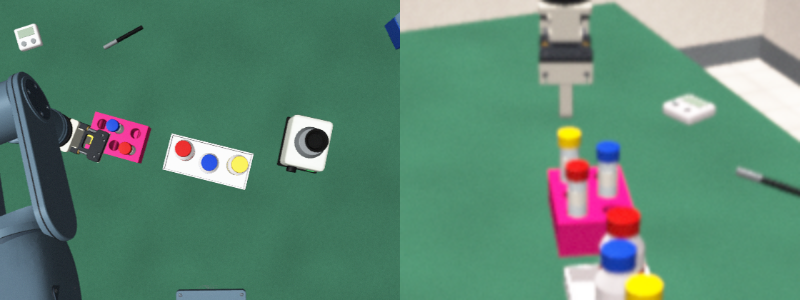

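The side view shows the fingertips directly above the yellow tube cap, and the tubes are undisturbed. Next I'll go up and across to the bottle.

{"api": "jog_arm", "payload": {
  "series": [0,0,0.04,0,0,0,0,0,0.06,0,0,0,0,0,0.06,0,0,0,0,0,0.04,0,0,0,-0.01,-0.05,0,0,0,0,-0.018,-0.1,0,0,0,0,-0.018,-0.1,0,0,0,0,-0.018,-0.1,0,0,0,0,-0.018,-0.1,0,0,0,0,-0.018,-0.1,0,0,0,0,-0.018,-0.1,0,0,0,0,-0.018,-0.1,0,0,0,0]
}}

```text
time_s: 5.18
tool_pos: [0.4986, 0.0979, 0.2188]
eef_rot: [0.0, 0.828, 0.561, 0.0]
contact_force: [0.7, -1.2, 1.1]
finger_gap: 0.0141
```

{"api": "jog_arm", "payload": {
  "series": [-0.018,-0.1,0,0,0,0,-0.018,-0.1,0,0,0,0,-0.018,-0.1,0,0,0,0,-0.018,-0.1,0,0,0,0,-0.018,-0.1,0,0,0,0,-0.011,-0.06,0,0,0,0,-0.006,-0.03,0,0,0,0,0,0,0,0,0,0,0,0,0,0,0,0]
}}

```text
time_s: 5.93
tool_pos: [0.467, -0.0775, 0.2187]
eef_rot: [-0.0, 0.828, 0.56, 0.0]
contact_force: [0.2, 0.5, -0.1]
finger_gap: 0.0141
```

```bash
python3 - <<'E'
from cell import sense,cams
import cv2
from h import *
s=sense();print(s['tool_pos'],s['time_s'],s['joints'])
a=cams.read_camera('wrist')
for o in cents(a['pixels'],'y'): print(o,ray(a,o[0],o[1],.136))
cv2.imwrite('pics/c3.png',a['pixels'])
E
```

```text
[ 0.46702399 -0.07748792  0.21870268] 5.9333 [-4.01182882e-01  1.19532712e-01  1.70889145e+00  6.79461399e-04
  1.31325132e+00 -1.59117361e+00]
(270.2, 364.3, 3960.5, 258.0, 373.5, 202.0, (56, 351, 405, 24)) [ 0.6029993  -0.14395364  0.136     ]
(247.9, 327.1, 62.0, 248.0, 327.0, 8.0, (245, 319, 7, 17)) [ 0.55750198 -0.14754323  0.136     ]
(317.8, 323.6, 51.5, 317.0, 321.5, 12.5, (314, 309, 7, 26)) [ 0.57805427 -0.08619202  0.136     ]
(317.5, 293.2, 46.5, 318.0, 294.5, 12.7, (314, 282, 7, 26)) [ 0.54867026 -0.07568633  0.136     ]
(248.3, 287.4, 52.5, 249.5, 288.0, 10.1, (246, 278, 7, 21)) [ 0.52031967 -0.13105184  0.136     ]
(280.4, 213.6, 1994.5, 280.4, 213.3, 26.5, (256, 187, 50, 53)) [ 0.46755708 -0.07894993  0.136     ]
```

View pics/c3.png

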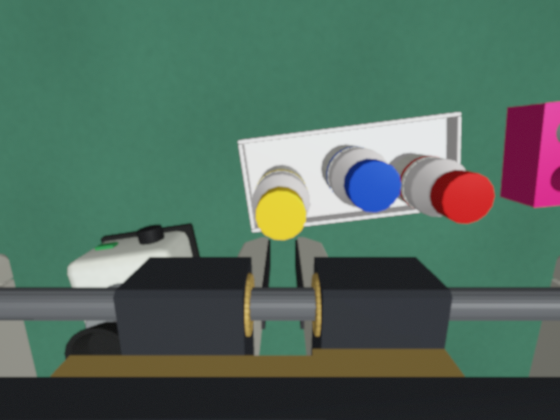

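The wrist view shows the yellow cap at (280,214), or (0.4676, -0.079), so it agrees within 2 mm. Going down and holding.

{"api": "jog_arm", "payload": {
  "series": [0,0,-0.03,0,0,0,0,0,-0.05,0,0,0,0,0,-0.05,0,0,0,0,0,-0.03,0,0,0,0,0,-0.03,0,0,0,0,0,0,0,0,0,0,0,0,0,0,0,0,0,0,0,0,0,0,0,0,0,0,0,0,0,0,0,0,0,0,0,0,0,0,0,0,0,0,0,0,0]
}}

```text
time_s: 6.98
tool_pos: [0.4672, -0.0779, 0.162]
eef_rot: [0.0, 0.828, 0.561, 0.0]
contact_force: [0.6, -0.0, -0.0]
finger_gap: 0.0137
```

{"api": "jog_arm", "payload": {
  "series": [0,0,0,0,0,0,0,0,0,0,0,0,0,0,0,0,0,0,0,0,0,0,0,0,0,0,0,0,0,0,0,0,0,0,0,0,0,0,0,0,0,0,0,0,0,0,0,0,0,0,0,0,0,0,0,0,0,0,0,0,0,0,0,0,0,0,0,0,0,0,0,0]
}}

```text
time_s: 7.98
tool_pos: [0.467, -0.0778, 0.1617]
eef_rot: [0.0, 0.828, 0.561, 0.0]
contact_force: [0.7, 0.4, -0.1]
finger_gap: 0.0139
```

{"api": "jog_arm", "payload": {
  "series": [0,0,0,0,0,0,0,0,0,0,0,0,0,0,0,0,0,0,0,0,0,0,0,0,0,0,0,0,0,0,0,0,0,0,0,0,0,0,0,0,0,0,0,0,0,0,0,0,0,0,0,0,0,0,0,0,0,0,0,0]
}}

```text
time_s: 8.82
tool_pos: [0.467, -0.0778, 0.1617]
eef_rot: [0.0, 0.828, 0.561, -0.0]
contact_force: [0.3, -1.3, -0.7]
finger_gap: 0.0137
```

```bash
python3 - <<'E'
from cell import sense,cams
import cv2
from h import *
s=sense();print(s['tool_pos'],s['time_s'])
a=cams.read_camera('top')['pixels'];b=cams.read_camera('side')['pixels']
cv2.imwrite('pics/c4.png',cv2.hconcat([cv2.resize(a,(400,300)),cv2.resize(b[130:280,200:400],(400,300))]))
E
```

```text
[ 0.46699042 -0.07778726  0.16165651] 8.8167
```

View pics/c4.png

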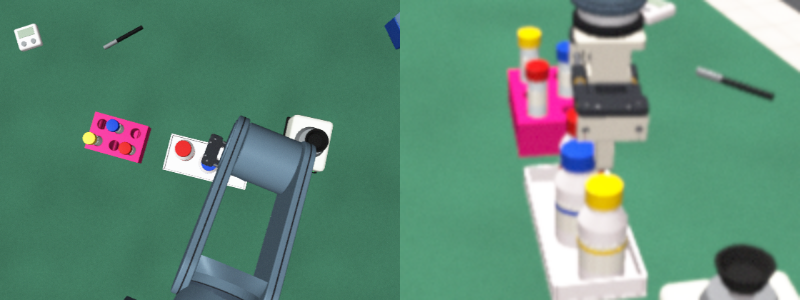

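The side view shows the fingertips directly over the yellow bottle cap, with the bottles standing as before. On to the mixer's cup.

{"api": "jog_arm", "payload": {
  "series": [0,0,0.04,0,0,0,0,0,0.06,0,0,0,0,0,0.06,0,0,0,0,0,0.04,0,0,0,0.018,-0.06,0,0,0,0,0.03,-0.1,0,0,0,0,0.03,-0.1,0,0,0,0,0.03,-0.1,0,0,0,0,0.03,-0.1,0,0,0,0,0.03,-0.1,0,0,0,0,0.02,-0.07,0,0,0,0,0.011,-0.04,0,0,0,0]
}}

```text
time_s: 9.92
tool_pos: [0.527, -0.2815, 0.2211]
eef_rot: [0.0, 0.828, 0.56, -0.0]
contact_force: [0.6, 0.4, 0.3]
finger_gap: 0.0139
```

{"api": "jog_arm", "payload": {
  "series": [0,0,0,0,0,0,0,0,0,0,0,0]
}}

```text
time_s: 10.08
tool_pos: [0.5263, -0.2783, 0.2212]
eef_rot: [-0.001, 0.828, 0.561, -0.0]
contact_force: [-0.1, 0.3, 0.4]
finger_gap: 0.0137
```

```bash
python3 - <<'E'
from cell import sense,cams
import cv2
from h import *
s=sense();print(s['tool_pos'],s['time_s'])
a=cams.read_camera('wrist');b=cams.read_camera('side')['pixels']
for o in cents(a['pixels'],'k'): print(o,ray(a,o[0],o[1],.15))
cv2.imwrite('pics/c5.png',cv2.hconcat([cv2.resize(a['pixels'],(400,300)),cv2.resize(b[180:330,250:450],(400,300))]))
E
```

```text
[ 0.526345   -0.27834635  0.22117435] 10.0833
(279.5, 398.5, 22919.0, 279.5, 398.5, 280.3, (0, 378, 560, 42)) [ 0.69163478 -0.3467994   0.15      ]
(248.0, 345.3, 104.0, 247.5, 344.5, 9.2, (244, 336, 9, 18)) [ 0.62680537 -0.35117559  0.15      ]
(316.9, 342.0, 76.5, 317.0, 341.0, 7.2, (313, 335, 9, 13)) [ 0.64652386 -0.29257826  0.15      ]
(374.8, 274.1, 3501.0, 381.5, 274.0, 68.2, (315, 258, 134, 43)) [ 0.60230469 -0.22445401  0.15      ]
(189.8, 274.1, 3493.0, 183.0, 273.5, 67.8, (117, 258, 134, 35)) [ 0.54454894 -0.36891822  0.15      ]
(281.3, 218.6, 3821.0, 282.5, 236.6, 54.1, (244, 183, 75, 105)) [ 0.52799893 -0.27937999  0.15      ]
(292.3, 116.4, 195.5, 294.4, 115.8, 13.0, (282, 109, 26, 15)) [ 0.45807815 -0.24260546  0.15      ]
```

View pics/c5.png

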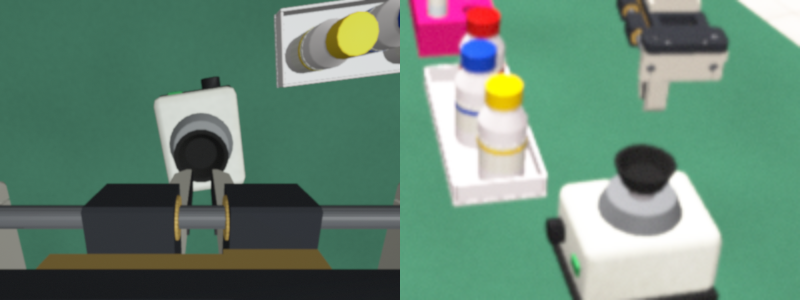

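The wrist view puts the cup at about (281,219), or (0.527, -0.279), which agrees with the TCP. I'll lower 45 mm and hold.

{"api": "jog_arm", "payload": {
  "series": [0,0,-0.03,0,0,0,0,0,-0.05,0,0,0,0,0,-0.04,0,0,0,0,0,-0.03,0,0,0,0,0,0,0,0,0,0,0,0,0,0,0,0,0,0,0,0,0,0,0,0,0,0,0,0,0,0,0,0,0,0,0,0,0,0,0,0,0,0,0,0,0,0,0,0,0,0,0]
}}

```text
time_s: 11.18
tool_pos: [0.5267, -0.2789, 0.1768]
eef_rot: [0.0, 0.828, 0.561, 0.0]
contact_force: [0.3, 0.4, -0.1]
finger_gap: 0.0139
```

{"api": "jog_arm", "payload": {
  "series": [0,0,0,0,0,0,0,0,0,0,0,0,0,0,0,0,0,0,0,0,0,0,0,0,0,0,0,0,0,0,0,0,0,0,0,0,0,0,0,0,0,0,0,0,0,0,0,0,0,0,0,0,0,0,0,0,0,0,0,0,0,0,0,0,0,0,0,0,0,0,0,0]
}}

```text
time_s: 12.18
tool_pos: [0.5267, -0.2788, 0.1767]
eef_rot: [0.0, 0.828, 0.561, 0.0]
contact_force: [0.1, -0.7, -0.6]
finger_gap: 0.0139
```

{"api": "jog_arm", "payload": {
  "series": [0,0,0,0,0,0,0,0,0,0,0,0,0,0,0,0,0,0,0,0,0,0,0,0,0,0,0,0,0,0,0,0,0,0,0,0,0,0,0,0,0,0,0,0,0,0,0,0,0,0,0,0,0,0,0,0,0,0,0,0]
}}

```text
time_s: 13.02
tool_pos: [0.5267, -0.2788, 0.1767]
eef_rot: [0.0, 0.828, 0.561, -0.0]
contact_force: [-0.4, -0.6, 0.3]
finger_gap: 0.0143
```

```bash
python3 - <<'E'
from cell import sense,cams
import cv2,pickle
from h import *
s=sense();print(s['tool_pos'],s['time_s'],s['contact_force'])
a=cams.read_camera('top')['pixels'];b=cams.read_camera('side')['pixels']
d=pickle.load(open('d.pkl','rb'))
for k in 'ybr':
  print(k,[o[:2] for o in cents(a,k)],[o[:2] for o in cents(d['top']['pixels'],k)],[o[:2] for o in cents(b,k)],[o[:2] for o in cents(d['side']['pixels'],k)])
cv2.imwrite('pics/c6.png',cv2.hconcat([cv2.resize(a,(400,300)),cv2.resize(b[180:330,250:450],(400,300))]))
E
```

```text
[ 0.5266834  -0.27878979  0.17667159] 13.0167 [-0.37480739 -0.5787031   0.34574794]
y [(335.1, 229.8), (125.0, 193.3)] [(335.1, 229.8), (124.9, 193.4)] [(301.8, 225.6), (264.1, 148.3)] [(301.7, 225.6), (264.1, 148.3)]
b [(292.5, 227.1), (157.1, 175.2)] [(292.5, 227.1), (157.1, 175.2)] [(288.7, 211.0)] [(288.8, 207.5), (283.8, 156.6)]
r [(174.8, 207.1), (256.0, 207.6)] [(174.7, 207.1), (256.1, 207.6)] [(291.1, 190.5), (268.5, 164.8)] [(291.1, 190.5), (268.4, 164.8)]
```

View pics/c6.png

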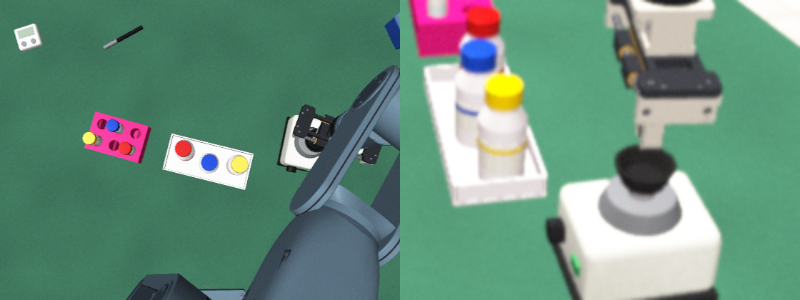

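The fingertips are over the cup. All six caps are unchanged in the top view, so I'm handing in.

```bash
python3 -c "
from cell import finish_job,sense
print(finish_job());print(sense()['tool_pos'])"
```

```text
the job is handed in; nothing more can be done
None
the job is handed in; nothing more can be done
```

I pointed with nearly closed fingers at the yellow-capped tube, then the yellow-capped bottle, then the mixer's cup. I held still for about 2.4 s over each and crossed between them well above everything. I handed in at about 13 s, still pointing at the cup; no verdict was reported.

**Aim:** At each stop the fingertips were about 26–29 mm above the target, so the grasp point was about 45–48 mm above it. They were roughly 3–4 mm off centre over the tube and within about 2 mm over the bottle and the cup. Top and wrist camera positions agreed to about 3 mm or better.

**Disturbance:** In the final top view all six caps are within 0.1 px of where they started. Force readings never rose above about 1.5 N, which looked like sensor noise. The sensor can't confirm the 0.3 N contact limit, but the pictures showed clear gaps.

**One disagreement:** In the last side view the blue bottle cap's colour spot had shifted by 3.5 px and the blue tube cap was not detected. I put this down to the arm's shadow, since the top view shows both unmoved.

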